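Pack the engraved gift boxes from the laser bed

ROBOT

A 6-joint arm with a two-finger parallel gripper is mounted at the origin on the work surface. World frame = base frame: x ahead of the robot, y to its left, z up, the work surface at z = 0. Lengths are in m, angles in rad, forces in N, time in s.
With the tool pointing down it reaches from about 0.35 to 0.8 m from the base axis. Payload 7.3 kg.
Tool frame: the origin (TCP) lies midway between the tips of the shut fingers; the grasp point (between the pads) lies 19 mm behind it; z points along the fingers, y is the line along which they close (so a half turn about z gives the same grasp; the last joint's range is limited). The gripper opens to 85 mm and grips with 20 to 120 N. Pads are 22 mm wide; open, the fingers measure 114 mm over their backs; the gripper's body (76 mm by 85 mm) begins 54 mm behind the grasp point. The pads swing forward as they close: fully open they stand 13 mm farther back than shut.
Start: joints at [-1.404, 0.342, 1.524, -0, 1.275, -0.146], TCP at [0.162, -0.5, 0.231] pointing down, gripper open.
Joint ranges: [-2.53, 2.53], [-0.77, 2.02], [0.04, 2.7], [-1, 4.14], [0.28, 2.66], [-3.11, 3.11]. Speed limits (rad/s): [2.57, 2.57, 3.14, 3.14, 3.14, 3.14].

INTERFACE

Orientations are given as [roll, pitch, yaw] about the fixed x, y, z axes, in that order (R = Rz(yaw) Ry(pitch) Rx(roll)).
In Python, from rig import telemetry, cams, manip gives the robot as it stands.
- The arm moves only by the shell command python3 -m jog 'ROWS' [FORCE]. ROWS is JSON, one flat list of numbers, 7 for each row, row after row: the shift along the tool's x, y, z in units of 30 mm (1.0 is 30 mm), then the turn, a rotation vector about the tool's x, y, z in units of 8 degrees (1.0 is 8 degrees), then the opening in per cent of the stroke, from 0 (shut) to 100 (fully open). In form: [x, y, z, ax, ay, az, claw, x, y, z, ax, ay, az, claw, ...]. A call has 1 to 20 rows; each row shifts and turns the commanded pose from where the row before left it, along the tool's axes as they then stand; what a row does not reach is not made up. A row lasts 1/10 s, in which the tool goes at most 50 mm and 8.59 degrees, less where a joint would pass 70% of its speed; a pose out of reach is approached as far as the arm can. A call is refused whole if a number of a shift passes 1 or a number of a turn 1, either way. A call with a gripper value outside its range is refused whole. The fingers move at their own pace and stop on an object; FORCE is the grip in N (left out, the last holds). Time passes only in rows, so rows that do not move let the fingers close. It gives the time, the measured TCP pose, the force, the opening and the grip force at its end, in the units of the state.
- telemetry.get_state(): the state, without advancing time (a new reading comes with each control period).
- cams.grab_frame(name): name is "side" or "top"; returns a dict with "color" (400x640x3 uint8, red, green, blue), "camera_matrix" (3x3 intrinsics, pixels), "R" (3x3) and "t" (3): a world point X has camera coordinates R X + t. Camera axes: x right, y down, z forward; pixel columns grow to the right and rows downward; lengths in m; the calibration is good to about 2 mm. A picture is of the moment at which its call begins. There is no depth.
- manip.close_job(): hands the job in; it is judged then, once.
Trained networks look in a picture, given as the dict that the camera call returned (one of the last four; its "shot" number tells which), for a name from the list of things; names that differ only in an ending like _2 or _b are one class to them, and where a whole thing is asked for, a point or a joint stands for the part that bears it (a point fixed in the world has none). Each returns a list of dicts, best first, with "p" (0 to 1); they miss things now and then, are a little off and sometimes report something else, mostly with a low value. They report only what shows in the picture. A call takes as long as a camera call. They do not tell look-alikes from the thing itself.
- cams.search_frame(picture, label): "xyz" ([x, y, z] in m, in the coordinates of the camera as it stood for that picture, good to about 4 mm: the middle of the surface that is visible of it).
- cams.cut_out(picture, label): "mask" (400x640 bool, what is visible of it).
- cams.mark_of(picture, label): "xyz" ([x, y, z] in m, in the coordinates of the camera as it stood for that picture, good to about 4 mm: a listed point, or the origin of a listed thing).
The state is a dict: "time_s": time; "joint_positions": joint angles; "joint_vel": joint speeds; "joint_torque": joint torques, N m; "position": TCP position; "tool_rot": TCP orientation; "force": force on the tool from outside, world axes, zero at the start; "moment": the same for the moment, N m; "opening": finger opening in m; "grasp_force": force on a finger pad.
Only numpy, scipy, OpenCV 4.12 (cv2) and the standard library are available. Lean on these libraries where they do the work, as an engineer would, in place of code of your own. Each camera call takes 0.05 s, during which the arm holds its last target. There are 200 camera calls.

TASK

The laser has finished four of the wooden boxes standing on the honeycomb bed: those with a dark burnt pattern on top. Take them off one after another and set each one, engraving up and without dropping it, flat on the floor of the shallow carton base of its own shape (round, square, long, six-sided). Leave the two plain boxes, which still have to be engraved, standing where they are on the bed.

Things in the scene. Friction and masses are not known exactly. Their poses are not given: they have to be found in the camera images.
- round_gift: Engraved round box of pale beech, 58 mm in diameter, 40 mm high, about 65 g, with a dark burnt ring and an eight-pointed star on its top. One rigid piece (the lid is shut), stands upright on the 22 mm high honeycomb bed. Origin: centre of its underside, z up.
- square_gift: Engraved square box of oak, 54 x 54 mm, 38 mm high, about 70 g, with a dark burnt border and a diamond on its top; its sides run along its x and y axes. One rigid piece (the lid is shut), stands upright on the 22 mm high honeycomb bed. Origin: centre of its underside, z up.
- long_gift: Engraved long box of yellowish bamboo, 116 mm long (its x axis), 36 mm wide (its y axis), 34 mm high, about 80 g, with two dark burnt lines and a row of five diamonds on its top. One rigid piece (the lid is shut), stands upright on the 22 mm high honeycomb bed. Origin: centre of its underside, z up.
- hex_gift: Engraved six-sided box of reddish cherry, 56 mm across flats (64.7 mm across corners), 38 mm high, about 65 g, with a dark burnt snowflake on its top; two of its flat sides face along its x axis, the others every 60 degrees. One rigid piece (the lid is shut), stands upright on the 22 mm high honeycomb bed. Origin: centre of its underside, z up.
- round_blank: Plain round box, not engraved: same wood and size as the engraved round one (58 mm in diameter, 40 mm high), bare top. It stays where it is. One rigid piece (the lid is shut), stands upright on the 22 mm high honeycomb bed. Origin: centre of its underside, z up.
- square_blank: Plain square box, not engraved: same wood and size as the engraved square one (54 x 54 mm, 38 mm high), bare top. It stays where it is. One rigid piece (the lid is shut), stands upright on the 22 mm high honeycomb bed. Origin: centre of its underside, z up.
- round_carton: Shallow round carton base with a dark red floor, recess 76 mm in diameter. White board, 14 mm high outside, walls 2.5 mm thick, felt floor 4 mm above the bench (so a 10 mm deep recess, 9 mm wider than the box on every side). Fixed to the bench, open above. Origin: centre of the underside, on the bench (z = 0), z up.
- square_carton: Shallow square carton base with a blue floor, recess 72 x 72 mm, its sides along its x and y axes. White board, 14 mm high outside, walls 2.5 mm thick, felt floor 4 mm above the bench (so a 10 mm deep recess, 9 mm wider than the box on every side). Fixed to the bench, open above. Origin: centre of the underside, on the bench (z = 0), z up.
- long_carton: Shallow long carton base with a green floor, recess 134 mm long (its x axis) by 54 mm wide (its y axis). White board, 14 mm high outside, walls 2.5 mm thick, felt floor 4 mm above the bench (so a 10 mm deep recess, 9 mm wider than the box on every side). Fixed to the bench, open above. Origin: centre of the underside, on the bench (z = 0), z up.
- hex_carton: Shallow six-sided carton base with a yellow floor, recess 74 mm across flats; two of its flat sides face along its x axis, the others every 60 degrees. White board, 14 mm high outside, walls 2.5 mm thick, felt floor 4 mm above the bench (so a 10 mm deep recess, 9 mm wider than the box on every side). Fixed to the bench, open above. Origin: centre of the underside, on the bench (z = 0), z up.
There are look-alikes about, which are no part of the job. What is shaped like the square_gift but blue or yellow is not meant.

How it is judged:
By the outcome, as a careful person would: the job done as asked, in the order asked, and still so for the second after the job is handed in, with the robot touching nothing.
It also fails if it takes over 86 s, if anything falls off the work surface, if the arm or the gripper's body presses on something with over 40 N, if the wrist force passes 120 N, or if a joint passes its speed limit or range.

## Working session

There is one attempt and no reset: what is moved stays moved. The work goes in short steps, Python scripts to look and compute and a shell command to move; the robot and the scene stay as the last step left them, time stands still between calls to the robot, and variables do not carry over. Pictures are saved under pics/ and viewed, at most 14 in all, crops included, and the job is handed in when it is done.

```bash
mkdir -p pics; ls; python3 - <<'E'
from rig import telemetry,cams
import cv2
print(telemetry.get_state())
for n in("top","side"):
    f=cams.grab_frame(n); cv2.imwrite(f"pics/{n}0.png",f["color"][...,::-1])
    print(n,f["camera_matrix"].tolist(),f["R"].tolist(),f["t"].tolist())
    for l in "round_gift square_gift long_gift hex_gift round_carton square_carton long_carton hex_carton".split():
        for d in cams.mark_of(f,l)[:5]:
            X=f["R"].T@(d["xyz"]-f["t"]); p=f["camera_matrix"]@d["xyz"]; print(l,round(d["p"],2),X.round(3),(p[:2]/p[2]).round())
E
```

```text
pics
{'time_s': 0.0, 'joint_positions': array([-1.40399628e+00,  3.42738247e-01,  1.52503507e+00, -1.82274145e-05,
        1.27541847e+00, -1.46027002e-01]), 'joint_vel': array([ 0.00014586, -0.00190772, -0.00198522, -0.00011105,  0.0002218 ,
        0.0009031 ]), 'joint_torque': array([ 1.69458208e-04, -4.33678794e+01, -2.46012390e+01, -3.74428837e-04,
        7.57271424e-03,  1.76149433e-05]), 'position': array([ 0.16150126, -0.49910517,  0.23061161]), 'tool_rot': array([-3.14000800e+00, -2.15444595e-04,  3.12832194e-01]), 'force': array([-0.54699184, -0.22658282,  0.96369253]), 'moment': array([-0.04171793, -0.02157787, -0.00385818]), 'grasp_force': 0.0, 'opening': 0.08540634200857575}
top [[407.2501074189279, 0.0, 323.8147872497002], [0.0, 407.2501074189279, 192.17197060218027], [0.0, 0.0, 1.0]] [[0.006367505824394427, -0.9999760336783197, -0.002717892299654585], [-0.994935130416181, -0.006062697865517458, -0.10033608502591938], [0.10031720257918565, 0.003343017135413427, -0.9949498897447646]] [0.07529438158766946, 0.48016067052164396, 1.0563352589116128]
round_gift 0.85 [0.47  0
[... 686 characters left out ...]
444, -0.7914333022364548], [0.22527506202452122, 0.7589708601147744, -0.6109127433001273]] [-0.4321113598403021, 0.19107399589757032, 0.7251672262896054]
round_gift 0.92 [0.467 0.163 0.021] [305. 198.]
square_gift 0.76 [ 0.579  0.441 -0.001] [316. 144.]
square_gift 0.73 [0.587 0.165 0.025] [351. 186.]
square_gift 0.69 [0.302 0.248 0.001] [233. 198.]
long_gift 0.58 [0.465 0.04  0.025] [320. 228.]
hex_gift 0.71 [0.592 0.044 0.028] [373. 214.]
hex_gift 0.26 [0.463 0.161 0.021] [304. 198.]
round_carton 0.94 [ 0.614 -0.151  0.003] [424. 283.]
square_carton 0.56 [ 0.436 -0.136  0.001] [333. 302.]
long_carton 0.97 [ 0.463 -0.284 -0.002] [380. 371.]
hex_carton 0.72 [ 0.618 -0.271  0.003] [462. 336.]
```

```bash
python3 - <<'E'
import cv2
a=cv2.imread("pics/top0.png")
cv2.imwrite("pics/top0c.png",cv2.resize(a[100:300,160:500],None,fx=2.3,fy=2.3,interpolation=cv2.INTER_CUBIC))
E
```

```text
(no output)
```

View pics/top0.png

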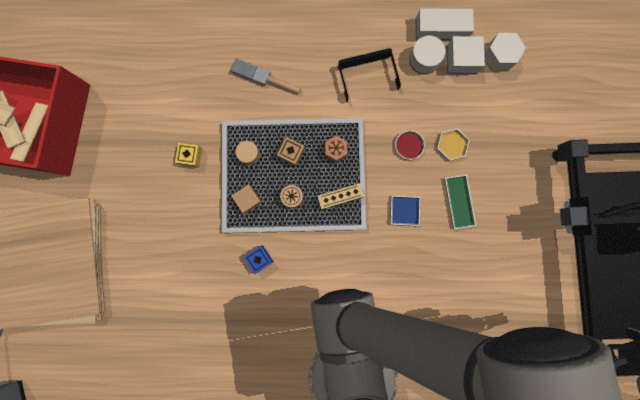

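View pics/side0.png

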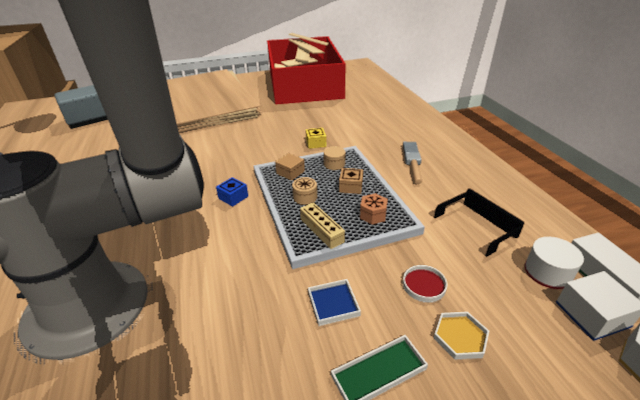

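View pics/top0c.png

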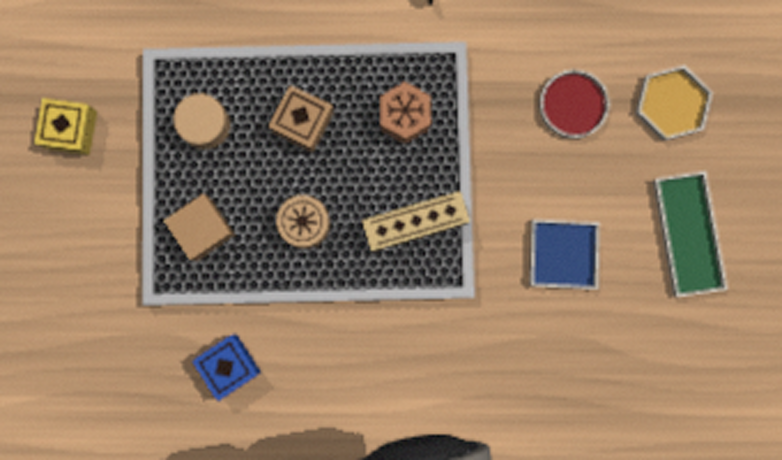

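Top view pixels: engraved round (291,196), square (291,151), long (341,196) and hex (336,148). Things that could be mistaken for them are the blanks, round (247,152) and square (246,199), the blue box (258,259) and the yellow box (187,154). The crop confirms the burnt patterns on the four chosen boxes. Cartons: round (409,145), hex (452,144), square (405,210), long (460,201). Next I fit the silhouettes for pose.

```bash
cat > h.py <<'E'
import numpy as np,cv2
from scipy.optimize import minimize
from rig import telemetry,cams
def poly(kind,s):   # s: extra outward offset
    if kind=="round": a=np.arange(0,2*np.pi,.1); return (.029+s)*np.c_[np.cos(a),np.sin(a)]
    if kind=="hex": a=np.radians(30+60*np.arange(6)); return (.028+s)/np.cos(np.pi/6)*np.c_[np.cos(a),np.sin(a)]
    x,y={"square":(.027,.027),"long":(.058,.018)}[kind]; return np.array([[x+s,y+s],[-x-s,y+s],[-x-s,-y-s],[x+s,-y-s]])
H=dict(round=.04,square=.038,long=.034,hex=.038)
def sil(f,kind,carton,q,z0):
    s,h=(.0115,.014) if carton else (0,H[kind])
    c,n=np.cos(q[2]),np.sin(q[2]); P=poly(kind,s)@np.array([[c,n],[-n,c]])+q[:2]
    X=np.r_[np.c_[P,np.full(len(P),z0)],np.c_[P,np.full(len(P),z0+h)]]@f["R"].T+f["t"]
    p=X@f["camera_matrix"].T; p=p[:,:2]/p[:,2:]
    m=np.zeros((400,640),np.uint8); hull=cv2.convexHull(p.astype(np.float32))
    cv2.fillConvexPoly(m,np.round(hull*16).astype(np.int32),255,cv2.LINE_AA,4); return m/255.
def fit(kind,carton,guess,z0,views=("top","side"),frames=None):
    ms=[]
    for n in views:
        f=frames[n] if frames else cams.grab_frame(n)
        p=f["camera_matrix"]@(f["R"]@np.r_[guess[:2],z0+.01]+f["t"]); p=p[:2]/p[2]
        for d in cams.cut_out(f,kind+("_carton" if carton else "_gift")):
            if np.linalg.norm(np.argwhere(d["mask"]).mean(0)[::-1]-p)<14: ms.append((f,d["mask"].astype(float))); break
    def cost(q): return np.mean([1-np.minimum(a,m).sum()/np.maximum(a,m).sum() for f,m in ms for a in [sil(f,kind,carton,q,z0)]])
    per=dict(round=0.01,square=90,long=180,hex=60)[kind]
    best=None
    for y0 in np.radians(np.arange(0,per,20)):
        sx=np.array([[0,0,0],[.006,0,0],[0,.006,0],[0,0,.2]])+np.r_[guess[:2],y0]
        r=minimize(cost,sx[0],method="Nelder-Mead",options=dict(initial_simplex=sx,xatol=1e-4,fatol=1e-4))
        if best is None or r.fun<best.fun: best=r
    return best.x,best.fun,len(ms)
def go(x,y,z,yawdeg):
    "total turn about tool z, then shift in the turned tool frame, in jog units"
    s=telemetry.get_state(); R=cv2.Rodrigues(np.zeros(3))[0]
    yaw=s["tool_rot"][2]; d=(np.radians(yawdeg)-yaw+np.pi)%(2*np.pi)-np.pi; t=np.radians(yawdeg)
    e=np.array([x,y,z])-s["position"]; c,n=np.cos(t),np.sin(t)
    print("az total",round(-np.degrees(d)/8,2),"shift xyz",np.round([(c*e[0]+n*e[1])/.03,(n*e[0]-c*e[1])/.03,-e[2]/.03],2),"pos",s["position"].round(4),"rot",np.degrees(s["tool_rot"]).round(1),"t",round(s["time_s"],1))
E
python3 - <<'E'
from h import *
fr={n:cams.grab_frame(n) for n in("top","side")}
for k,g,c in (("round",(.469,.162),(.614,-.151)),("square",(.587,.166),(.435,-.140)),("long",(.468,.036),(.461,-.286)),("hex",(.589,.046),(.618,-.271))):
  for cart,q,z in((0,g,.022),(1,c,0)):
    for v in(("top","side"),("top",),("side",)):
      try: x,fn,n=fit(k,cart,q,z,v,fr); print(k,cart,v,x[:2].round(4),np.degrees(x[2]).round(1),round(fn,3),n)
      except Exception as e: print(k,cart,v,"miss")
E
```

```text
round 0 ('top', 'side') [0.4673 0.1629] -0.1 0.114 2
round 0 ('top',) [0.4657 0.1621] 3.6 0.103 1
round 0 ('side',) [0.4691 0.1636] 8.5 0.101 1
round 1 ('top', 'side') [ 0.6128 -0.1527] 10.5 0.097 2
round 1 ('top',) [ 0.6112 -0.1527] 2.4 0.103 1
round 1 ('side',) [ 0.6155 -0.1508] -5.2 0.079 1
square 0 ('top', 'side') [0.5874 0.1677] 66.9 0.112 2
square 0 ('top',) [0.5866 0.1671] 62.2 0.123 1
square 0 ('side',) [0.5883 0.1684] 66.1 0.094 1
square 1 ('top', 'side') [ 0.435 -0.138] -1.7 0.085 2
square 1 ('top',) [ 0.4335 -0.1382] -3.0 0.113 1
square 1 ('side',) [ 0.4351 -0.1379] -1.2 0.052 1
long 0 ('top', 'side') [0.4682 0.0374] 106.2 0.099 2
long 0 ('top',) [0.4674 0.0369] 106.1 0.114 1
long 0 ('side',) [0.468  0.0386] 106.5 0.076 1
long 1 ('top', 'side') [ 0.4582 -0.2853] 189.1 0.091 1
long 1 ('top',) [ 0.4582 -0.2853] 189.1 0.091 1
long 1 ('side',) [ 0.461 -0.286] 0.0 nan 0
hex 0 ('top', 'side') [0.5918 0.0485] 23.6 0.21 1
hex 0 ('top',) [0.5918 0.0485] 23.6 0.21 1
hex 0 ('side',) [0.589 0.046] 0.0 nan 0
hex 1 ('top', 'side') [ 0.6161 -0.2703] 75.0 0.095 2
hex 1 ('top',) [ 0.6136 -0.2707] 13.6 0.111 1
hex 1 ('side',) [ 0.6165 -0.27  ] 15.3 0.071 1
  return _methods._mean(a, axis=axis, dtype=dtype,
  ret = ret.dtype.type(ret / rcount)
```

Masks in both views agree to about 2 mm. The hex gift still needs its yaw measured. Starting with the round box.

```bash
python3 -m jog '[0,0,0,0,0,-0.9,95, 0,0,0,0,0,-0.9,95, 0,0,0,0,0,-0.9,95, 0,0,0,0,0,-0.9,95, 0,0,0,0,0,-0.9,95, 0,0,0,0,0,-0.8,95]' 40; python3 -c "
from h import *
go(.50,-.15,.18,60)
t=np.radians(60);e=np.array([-.033,.313,-.06])
print(e[0]*.5/.03+e[1]*.866/.03, e[0]*.866/.03-e[1]*.5/.03)"
```

```text
time_s: 3.2
position: [0.1616, -0.4995, 0.2313]
tool_rot: [3.142, 0.0, 1.058]
force: [1.0, 0.3, -0.4]
opening: 0.0813
grasp_force: 0.0
az total 0.08 shift xyz [15.73  3.94  1.71] pos [ 0.1616 -0.4995  0.2313] rot [180.    0.   60.6] t 3.2
8.485266666666668 -6.169266666666667
```

```bash
python3 -m jog '[1,0.25,0.1,0,0,0,95, 1,0.25,0.1,0,0,0,95, 1,0.25,0.1,0,0,0,95, 1,0.25,0.1,0,0,0,95, 1,0.25,0.1,0,0,0,95, 1,0.25,0.1,0,0,0,95, 1,0.25,0.1,0,0,0,95, 1,0.25,0.1,0,0,0,95, 1,0.25,0.1,0,0,0,95, 1,0.25,0.1,0,0,0,95, 1,0.25,0.1,0,0,0,95, 1,0.25,0.1,0,0,0,95, 1,0.25,0.1,0,0,0,95, 1,0.25,0.1,0,0,0,95, 1,0.25,0.1,0,0,0,95, 0.7,0.2,0.1,0,0,0,95]' ; python3 -c "
from h import *
go(.467,.163,.12,60)"
```

```text
time_s: 4.8
position: [0.4989, -0.1475, 0.1832]
tool_rot: [3.141, -0.0, 1.054]
force: [-0.0, -1.1, -0.3]
opening: 0.0808
grasp_force: 0.0
az total 0.05 shift xyz [ 8.43 -6.1   2.11] pos [ 0.4989 -0.1475  0.1832] rot [180.   -0.   60.4] t 4.8
```

```bash
python3 -m jog '[0.94,-0.68,0.23,0,0,0,95, 0.94,-0.68,0.23,0,0,0,95, 0.94,-0.68,0.23,0,0,0,95, 0.94,-0.68,0.23,0,0,0,95, 0.94,-0.68,0.23,0,0,0,95, 0.94,-0.68,0.23,0,0,0,95, 0.94,-0.68,0.23,0,0,0,95, 0.94,-0.68,0.23,0,0,0,95, 0.94,-0.68,0.23,0,0,0,95, 0,0,0,0,0,0,95]' ; python3 -c "
from h import *
go(.467,.163,.032,60)
f=cams.grab_frame('side'); cv2.imwrite('pics/s1.png',cv2.resize(f['color'][80:280,180:480,::-1],None,fx=2.5,fy=2.5))
for d in cams.mark_of(f,'hex_gift')[:2]: print(d['p'],f['R'].T@(d['xyz']-f['t']))"
```

```text
time_s: 5.8
position: [0.4627, 0.1656, 0.1204]
tool_rot: [-3.14, 0.0, 1.057]
force: [0.4, -1.0, 0.8]
opening: 0.0812
grasp_force: 0.0
az total 0.07 shift xyz [-0.    0.17  2.95] pos [0.4627 0.1656 0.1204] rot [-179.9    0.    60.6] t 5.8
0.6 [0.59483542 0.04211392 0.02706123]
```

View pics/s1.png

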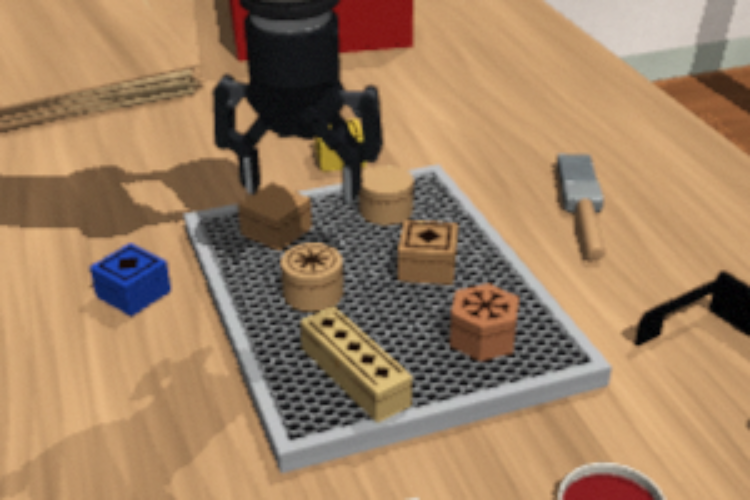

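The gripper hangs clear above the round box, which is at crop px (312,275). Descending on it, with the small y correction of +5 mm.

```bash
python3 -m jog '[0,0.17,0.5,0,0,0,95, 0,0,0.6,0,0,0,95, 0,0,0.6,0,0,0,95, 0,0,0.6,0,0,0,95, 0,0,0.5,0,0,0,95, 0,0,0.15,0,0,0,95, 0,0,0,0,0,0,0, 0,0,0,0,0,0,0, 0,0,0,0,0,0,0, 0,0,0,0,0,0,0, 0,0,0,0,0,0,0, 0,0,0,0,0,0,0]' 40 ; python3 -c "
from h import *
go(.613,-.152,.12,60)"
```

```text
time_s: 7.1
position: [0.4691, 0.1598, 0.0336]
tool_rot: [3.14, -0.001, 1.053]
force: [-0.5, -2.7, 7.1]
opening: 0.0571
grasp_force: 43.1
az total 0.04 shift xyz [-6.6   9.35 -2.88] pos [0.4691 0.1598 0.0336] rot [ 1.799e+02 -1.000e-01  6.030e+01] t 7.1
```

```bash
python3 -m jog '[0,0,-0.4,0,0,0,0, 0,0,-0.8,0,0,0,0, 0,0,-0.9,0,0,0,0, 0,0,-0.8,0,0,0,0, -0.66,0.93,0,0,0,0,0, -0.66,0.93,0,0,0,0,0, -0.66,0.93,0,0,0,0,0, -0.66,0.93,0,0,0,0,0, -0.66,0.93,0,0,0,0,0, -0.66,0.93,0,0,0,0,0, -0.66,0.93,0,0,0,0,0, -0.66,0.93,0,0,0,0,0, -0.66,0.93,0,0,0,0,0, -0.66,0.93,0,0,0,0,0, 0,0,0,0,0,0,0, 0,0,0,0,0,0,0]' ; python3 -c "
from h import *
go(.613,-.152,.0165,60)"
```

```text
time_s: 8.7
position: [0.6123, -0.1505, 0.1197]
tool_rot: [-3.141, -0.0, 1.051]
force: [-0.4, -0.2, -0.7]
opening: 0.0565
grasp_force: 42.9
az total 0.03 shift xyz [-0.03  0.04  3.44] pos [ 0.6123 -0.1505  0.1197] rot [-179.9   -0.    60.2] t 8.7
```

```bash
python3 -m jog '[0,0,0.6,0,0,0,0, 0,0,0.8,0,0,0,0, 0,0,0.8,0,0,0,0, 0,0,0.5,0,0,0,0, 0,0,0,0,0,0,0]' ; python3 -c "
from h import *
go(.613,-.152,.0165,60)
f=cams.grab_frame('side'); cv2.imwrite('pics/s2.png',cv2.resize(f['color'][180:340,330:530,::-1],None,fx=3.5,fy=3.5))"
```

```text
time_s: 9.2
position: [0.6111, -0.1488, 0.0368]
tool_rot: [-3.137, 0.001, 1.054]
force: [-0.3, 0.0, -1.0]
opening: 0.0565
grasp_force: 42.9
az total 0.05 shift xyz [-0.06  0.11  0.68] pos [ 0.6111 -0.1488  0.0368] rot [-179.7    0.    60.4] t 9.2
```

View pics/s2.png

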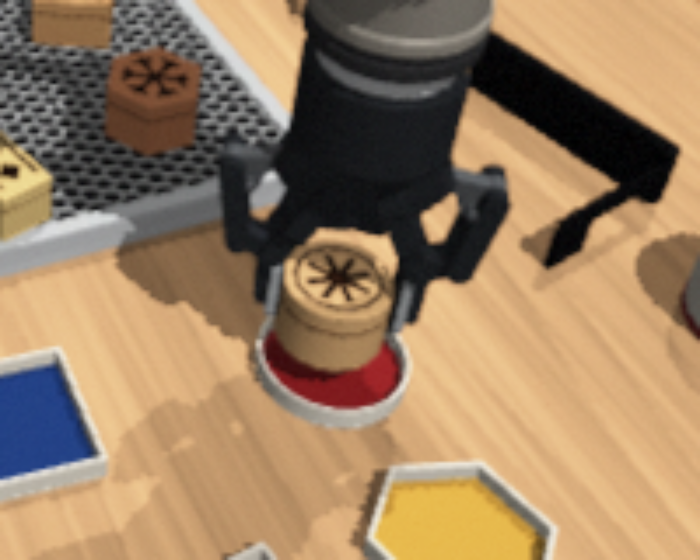

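```bash
python3 -c "
from h import *
print(fit('round',0,(.611,-.149),.025,('side',)))"; python3 -m jog '[-0.05,0.1,0.3,0,0,0,0, 0,0,0.2,0,0,0,0, 0,0,0.15,0,0,0,0, 0,0,0,0,0,0,0]' ; python3 -c "
from h import *
go(.613,-.152,.0165,60)
print(fit('round',0,(.611,-.149),.005,('side',)))"
```

```text
(array([ 0.61537197, -0.14404998,  0.07019164]), np.float64(0.1065565307176044), 1)
time_s: 9.75
position: [0.614, -0.1529, 0.0182]
tool_rot: [-3.14, 0.0, 1.053]
force: [-0.0, 0.4, 0.2]
opening: 0.057
grasp_force: 42.9
az total 0.04 shift xyz [ 0.01 -0.04  0.06] pos [ 0.614  -0.1529  0.0182] rot [-179.9    0.    60.3] t 9.8
(array([ 0.61684773, -0.14904514, -0.00431029]), np.float64(0.08693244157473912), 1)
```

```bash
python3 -m jog '[0,0,0.05,0,0,0,0, 0,0,0.02,0,0,0,0, 0,0,0,0,0,0,75, 0,0,0,0,0,0,80, 0,0,0,0,0,0,85, 0,0,0,0,0,0,90, 0,0,0,0,0,0,90, 0,0,-0.4,0,0,0,90, 0,0,-0.8,0,0,0,90, 0,0,-1,0,0,0,90, 0,0,-1,0,0,0,90, 0,0,-0.5,0,0,0,90]' ; python3 -c "
from h import *
print(fit('round',0,(.613,-.150),.004,('side',)))
go(.5874,.1677,.12,65)"
```

```text
time_s: 11.05
position: [0.6158, -0.1535, 0.1323]
tool_rot: [3.136, -0.001, 1.053]
force: [-0.2, -0.7, 0.0]
opening: 0.077
grasp_force: 0.0
(array([ 0.61724293, -0.14733577, -0.25743434]), np.float64(0.11298371085085146), 1)
az total -0.58 shift xyz [ 9.3  -5.39  0.4 ] pos [ 0.6161 -0.1536  0.1319] rot [179.6  -0.   60.3] t 11.2
```

```bash
python3 -m jog '[0,0,0,0,0,-0.6,95, 0.93,-0.54,0,0,0,0,95, 0.93,-0.54,0,0,0,0,95, 0.93,-0.54,0,0,0,0,95, 0.93,-0.54,0,0,0,0,95, 0.93,-0.54,0,0,0,0,95, 0.93,-0.54,0,0,0,0,95, 0.93,-0.54,0,0,0,0,95, 0.93,-0.54,0,0,0,0,95, 0.93,-0.54,0.2,0,0,0,95, 0.93,-0.54,0.2,0,0,0,95, 0,0,0,0,0,0,95]' ; python3 -c "
from h import *
F={n:cams.grab_frame(n) for n in('top','side')}
cv2.imwrite('pics/t3.png',np.hstack([cv2.resize(F['top']['color'][110:220,370:480,::-1],(400,400)),cv2.resize(F['side']['color'][140:260,310:430,::-1],(400,400))]))
print(fit('square',0,(.5874,.1677),.022,('side',)),fit('hex',0,(.590,.047),.022,frames=F))
go(.5874,.1677,.032,65)"
```

```text
time_s: 12.35
position: [0.5831, 0.1718, 0.1143]
tool_rot: [-3.138, 0.001, 1.141]
force: [-0.2, -0.3, 0.2]
opening: 0.0812
grasp_force: 0.0
(array([ 0.58853876,  0.17077678, -0.42167947]), np.float64(0.11313363192893611), 1) (array([0.59268085, 0.0489651 , 0.55527398]), np.float64(0.12107229737198366), 2)
az total 0.0 shift xyz [0.05 0.06 2.8 ] pos [0.5852 0.167  0.1161] rot [180.   0.  65.] t 12.7
```

View pics/t3.png

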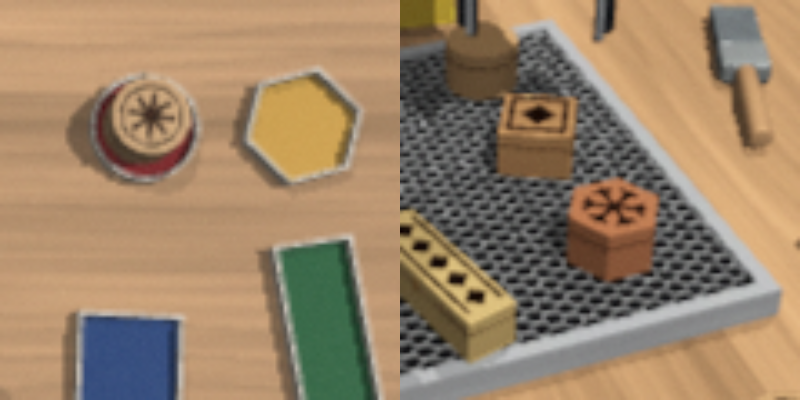

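Round box sits within its carton. Square: side fit gives yaw −24°, agreeing with 65°. Gripping it now.

```bash
python3 -m jog '[0.06,0.06,0.5,0,0,0,95, 0,0,0.6,0,0,0,95, 0,0,0.6,0,0,0,95, 0,0,0.6,0,0,0,95, 0,0,0.4,0,0,0,95, 0,0,0.1,0,0,0,95, 0,0,0,0,0,0,0, 0,0,0,0,0,0,0, 0,0,0,0,0,0,0, 0,0,0,0,0,0,0, 0,0,0,0,0,0,0, 0,0,0,0,0,0,0]' 40 ; python3 -c "
from h import *
go(.435,-.138,.12,88)"
```

```text
time_s: 13.85
position: [0.5879, 0.1692, 0.033]
tool_rot: [3.14, -0.001, 1.137]
force: [0.1, -0.4, 5.9]
opening: 0.0531
grasp_force: 43.3
az total -2.86 shift xyz [-10.41  -4.74  -2.9 ] pos [0.5879 0.1692 0.033 ] rot [ 1.799e+02 -1.000e-01  6.510e+01] t 13.8
```

```bash
python3 -m jog '[0,0,-0.4,0,0,0,0, 0,0,-0.8,0,0,0,0, 0,0,-0.9,0,0,0,0, 0,0,-0.8,0,0,-0.5,0, 0,0,0,0,0,-0.8,0, 0,0,0,0,0,-0.8,0, 0,0,0,0,0,-0.76,0, -0.95,-0.43,0,0,0,0,0, -0.95,-0.43,0,0,0,0,0, -0.95,-0.43,0,0,0,0,0, -0.95,-0.43,0,0,0,0,0, -0.95,-0.43,0,0,0,0,0, -0.95,-0.43,0,0,0,0,0, -0.95,-0.43,0,0,0,0,0, -0.95,-0.43,0,0,0,0,0, -0.95,-0.43,0,0,0,0,0, -0.95,-0.43,0,0,0,0,0, -0.95,-0.43,0,0,0,0,0, 0,0,0,0,0,0,0, 0,0,0,0,0,0,0]' ; python3 -c "
from h import *
go(.435,-.138,.016,88)"
```

```text
time_s: 15.85
position: [0.4345, -0.1395, 0.1195]
tool_rot: [3.141, -0.0, 1.534]
force: [1.1, 0.4, 0.3]
opening: 0.0534
grasp_force: 42.6
az total -0.01 shift xyz [0.05 0.02 3.45] pos [ 0.4345 -0.1395  0.1195] rot [180.   -0.   87.9] t 15.8
```

```bash
python3 -m jog '[0.05,0,0.6,0,0,0,0, 0,0,0.8,0,0,0,0, 0,0,0.8,0,0,0,0, 0,0,0.5,0,0,0,0, 0,0,0.4,0,0,0,0, 0,0,0.25,0,0,0,0, 0,0,0,0,0,0,0, 0,0,0,0,0,0,0]' ; python3 -c "
from h import *
F={n:cams.grab_frame(n) for n in('top','side')}
print(fit('square',0,(.435,-.138),.005,frames=F),fit('square',0,(.435,-.138),.005,('side',),F),fit('round',0,(.614,-.15),.004,frames=F),fit('round',0,(.614,-.15),.004,('top',),frames=F))
go(.435,-.138,.016,88)"
```

```text
time_s: 16.65
position: [0.4351, -0.1375, 0.019]
tool_rot: [3.141, 0.0, 1.537]
force: [-0.4, -0.9, -0.4]
opening: 0.0533
grasp_force: 42.6
(array([ 0.4369621 , -0.13717175, -0.15729678]), np.float64(0.5119529353919837), 2) (array([ 0.43906443, -0.13772115, -0.2648773 ]), np.float64(0.15300435865504358), 1) (array([ 0.61386865, -0.15066595,  0.05214937]), np.float64(0.11327081407858325), 2) (array([ 0.61272071, -0.14997836,  0.11750422]), np.float64(0.09934154910461546), 1)
az total -0.0 shift xyz [-0.    0.01  0.09] pos [ 0.4348 -0.1379  0.0188] rot [180.   0.  88.] t 17.1
```

```bash
python3 -m jog '[0,0,0.07,0,0,0,0, 0,0,0.03,0,0,0,0, 0,0,0,0,0,0,0, 0,0,0,0,0,0,70, 0,0,0,0,0,0,75, 0,0,0,0,0,0,80, 0,0,0,0,0,0,85, 0,0,0,0,0,0,90, 0,0,-0.4,0,0,0,90, 0,0,-0.8,0,0,0,90, 0,0,-1,0,0,0,90, 0,0,-1,0,0,0,90, 0,0,-0.4,0,0,0,90]' ; python3 -c "
from h import *
go(.468,.0375,.12,106.2)"
```

```text
time_s: 18.35
position: [0.4357, -0.1383, 0.1262]
tool_rot: [3.138, 0.002, 1.536]
force: [0.3, -0.2, 0.1]
opening: 0.077
grasp_force: 0.0
az total -2.27 shift xyz [5.33 2.67 0.21] pos [ 0.4357 -0.1383  0.1262] rot [1.798e+02 1.000e-01 8.800e+01] t 18.4
```

```bash
python3 -m jog '[0,0,0,0,0,-0.8,85, 0,0,0,0,0,-0.8,85, 0,0,0,0,0,-0.67,85, 0.89,0.44,0,0,0,0,85, 0.89,0.44,0,0,0,0,85, 0.89,0.44,0,0,0,0,85, 0.89,0.44,0,0,0,0,85, 0.89,0.44,0.1,0,0,0,85, 0.89,0.44,0.1,0,0,0,85, 0,0,0,0,0,0,85, 0,0,0,0,0,0,85]' ; python3 -c "
from h import *
f=cams.grab_frame('side'); cv2.imwrite('pics/s4.png',cv2.resize(f['color'][150:350,230:480,::-1],None,fx=3,fy=3))
print(fit('long',0,(.468,.0375),.022,('side',)))
go(.468,.0375,.034,106.2)"
```

```text
time_s: 19.45
position: [0.4659, 0.0385, 0.1175]
tool_rot: [-3.141, 0.0, 1.855]
force: [0.2, -0.1, -0.1]
opening: 0.0726
grasp_force: 0.0
(array([ 0.46962437,  0.0384083 , -1.30057065]), np.float64(0.08507587602914357), 1)
az total -0.01 shift xyz [-0.01  0.06  2.79] pos [0.4661 0.0373 0.1177] rot [-180.     0.   106.1] t 19.6
```

View pics/s4.png

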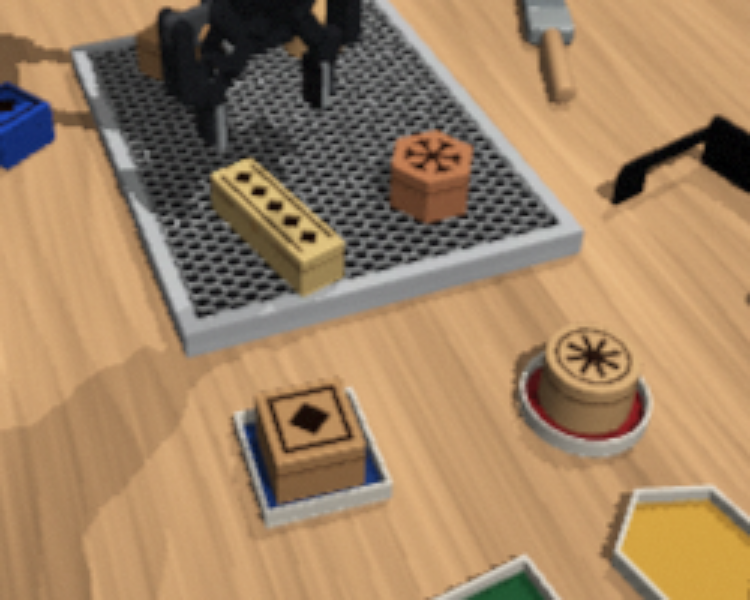

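Square (crop px 312,445) and round (590,390) both sit flat in their cartons. Next is the long box.

```bash
python3 -m jog '[0,0.08,0.5,0,0,0,85, 0,0,0.6,0,0,0,85, 0,0,0.6,0,0,0,85, 0,0,0.6,0,0,0,85, 0,0,0.4,0,0,0,85, 0,0,0.08,0,0,0,85, 0,0,0,0,0,0,0, 0,0,0,0,0,0,0, 0,0,0,0,0,0,0, 0,0,0,0,0,0,0, 0,0,0,0,0,0,0, 0,0,0,0,0,0,0]' 50 ; python3 -c "
from h import *
go(.459,-.2855,.12,189.1)"
```

```text
time_s: 20.8
position: [0.4693, 0.0386, 0.0352]
tool_rot: [3.14, 0.001, 1.853]
force: [-0.0, -1.4, 5.8]
opening: 0.0357
grasp_force: 51.4
az total -10.37 shift xyz [  2.05 -10.61  -2.83] pos [0.4693 0.0386 0.0352] rot [1.799e+02 1.000e-01 1.062e+02] t 20.8
```

```bash
python3 -m jog '[0,0,-0.4,0,0,0,0, 0,0,-0.8,0,0,0,0, 0,0,-0.9,0,0,0,0, 0,0,-0.8,0,0,-0.4,0, 0,0,0,0,0,-0.8,0, 0,0,0,0,0,-1,0, 0,0,0,0,0,-1,0, 0,0,0,0,0,-1,0, 0,0,0,0,0,-1,0, 0,0,0,0,0,-1,0, 0,0,0,0,0,-1,0, 0,0,0,0,0,-1,0, 0,0,0,0,0,-1,0, 0,0,0,0,0,-0.8,0, 0,0,0,0,0,-0.37,0, 0,0,0,0,0,0,0]' ; python3 -c "
from h import *
go(.459,-.2855,.12,189.1)"
```

```text
time_s: 22.4
position: [0.4683, 0.0389, 0.1213]
tool_rot: [-3.142, -0.0, -2.982]
force: [0.0, 0.4, -0.3]
opening: 0.0349
grasp_force: 50.4
az total 0.01 shift xyz [  2.01 -10.63   0.04] pos [0.4683 0.0389 0.1213] rot [-180.    -0.  -170.9] t 22.4
```

```bash
python3 -m jog '[0.1,-0.53,0,0,0,0,0, 0.18,-0.96,0,0,0,0,0, 0.18,-0.96,0,0,0,0,0, 0.18,-0.96,0,0,0,0,0, 0.18,-0.96,0,0,0,0,0, 0.18,-0.96,0,0,0,0,0, 0.18,-0.96,0,0,0,0,0, 0.18,-0.96,0,0,0,0,0, 0.18,-0.96,0,0,0,0,0, 0.18,-0.96,0,0,0,0,0, 0.18,-0.96,0,0,0,0,0, 0.1,-0.5,0,0,0,0,0, 0,0,0,0,0,0,0, 0,0,0.6,0,0,0,0, 0,0,0.8,0,0,0,0, 0,0,0.6,0,0,0,0, 0,0,0.3,0,0,0,0, 0,0,0,0,0,0,0, 0,0,0,0,0,0,0]' ; python3 -c "
from h import *
F={n:cams.grab_frame(n) for n in('top','side')}
go(.459,-.2855,.018,189.1)
print(fit('long',0,(.459,-.2855),.034,('side',),F),fit('long',1,(.459,-.2855),0,frames=F),fit('hex',1,(.616,-.27),0,frames=F))
cv2.imwrite('pics/s5.png',cv2.resize(F['side']['color'][240:400,280:520,::-1],None,fx=3,fy=3))"
```

```text
time_s: 24.3
position: [0.4602, -0.2853, 0.0528]
tool_rot: [-3.141, 0.001, -2.982]
force: [0.2, 0.7, -0.8]
opening: 0.0348
grasp_force: 50.4
az total 0.0 shift xyz [0.04 0.02 1.18] pos [ 0.4604 -0.2858  0.0533] rot [-1.799e+02  1.000e-01 -1.709e+02] t 24.4
(array([ 0.46539463, -0.28004463,  0.19708049]), np.float64(0.4756119121518093), 1) (array([ 0.45656848, -0.26647986,  3.6119484 ]), np.float64(0.6885894091831242), 1) (array([ 0.61529562, -0.27152625,  0.24139765]), np.float64(0.10415834489999476), 2)
```

View pics/s5.png

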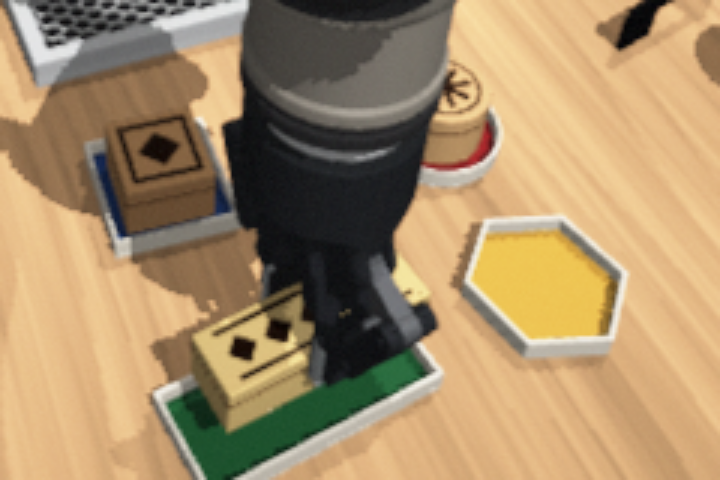

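```bash
python3 -m jog '[0,0,0.4,0,0,0,0, 0,0,0.4,0,0,0,0, 0,0,0.2,0,0,0,0, 0,0,0.1,0,0,0,0, 0,0,0,0,0,0,0, 0,0,0,0,0,0,0]' ; python3 -c "
from h import *
go(.460,-.2855,.0177,189.1)
f=cams.grab_frame('side')
cv2.imwrite('pics/s6.png',cv2.resize(f['color'][300:400,310:450,::-1],None,fx=5,fy=5))"
```

```text
time_s: 25.25
position: [0.4599, -0.2857, 0.0192]
tool_rot: [-3.141, 0.0, -2.982]
force: [-0.3, 0.5, -0.4]
opening: 0.0346
grasp_force: 50.4
az total 0.0 shift xyz [-0.01  0.01  0.05] pos [ 0.4599 -0.2857  0.0192] rot [-180.     0.  -170.9] t 25.2
```

View pics/s6.png

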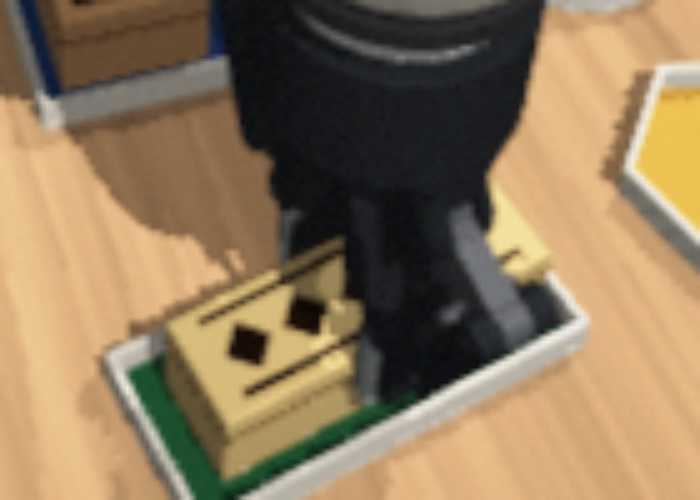

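The long box is centred inside the green recess. Releasing.

```bash
python3 -m jog '[0,0,0.05,0,0,0,0, 0,0,0.02,0,0,0,0, 0,0,0,0,0,0,0, 0,0,0,0,0,0,48, 0,0,0,0,0,0,54, 0,0,0,0,0,0,60, 0,0,0,0,0,0,66, 0,0,0,0,0,0,66, 0,0,-0.4,0,0,0,66, 0,0,-0.8,0,0,0,70, 0,0,-1,0,0,0,80, 0,0,-1,0,0,0,90, 0,0,-0.4,0,0,0,90]' ; python3 -c "
from h import *
f=cams.grab_frame('top');print(fit('hex',0,(.590,.047),.022,('top',)), fit('hex',0,(.590,.047),.022,('side',)))
x=[cams.grab_frame(n) for n in('top','side')]
cv2.imwrite('pics/h.png',np.hstack([cv2.resize(x[0]['color'][130:170,315:355,::-1],(400,400),interpolation=cv2.INTER_CUBIC),cv2.resize(x[1]['color'][185:230,350:395,::-1],(400,400),interpolation=cv2.INTER_CUBIC)]))
go(.591,.048,.12,120)"
```

```text
time_s: 26.6
position: [0.4609, -0.2865, 0.1288]
tool_rot: [-3.137, 0.004, -2.982]
force: [0.0, -0.5, 0.6]
opening: 0.0765
grasp_force: 0.0
(array([0.59154692, 0.04830968, 0.48467515]), np.float64(0.10289509086526127), 1) (array([0.59 , 0.047, 0.   ]), np.float64(nan), 0)
az total 8.64 shift xyz [7.42 9.36 0.12] pos [ 0.4591 -0.2851  0.1236] rot [ 1.799e+02 -1.000e-01 -1.709e+02] t 26.9
  return _methods._mean(a, axis=axis, dtype=dtype,
  ret = ret.dtype.type(ret / rcount)
```

View pics/h.png

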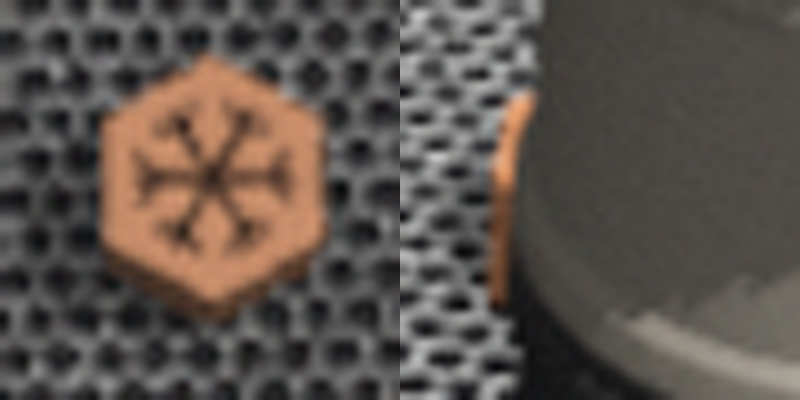

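The hex flats face ±y, so its yaw is 30° mod 60. I'll grip along y at ψ=180 and place at ψ≈164.5.

```bash
python3 -c "
from h import *
go(.591,.048,.12,180)"
```

```text
az total 1.14 shift xyz [-4.4  11.1   0.12] pos [ 0.4591 -0.2851  0.1236] rot [ 1.799e+02 -1.000e-01 -1.709e+02] t 26.9
```

```bash
python3 -m jog '[0,0,0,0,0,0.6,95, 0,0,0,0,0,0.54,95, -0.36,0.92,0,0,0,0,95, -0.37,0.93,0,0,0,0,95, -0.37,0.93,0,0,0,0,95, -0.37,0.93,0,0,0,0,95, -0.37,0.93,0,0,0,0,95, -0.37,0.93,0,0,0,0,95, -0.37,0.93,0,0,0,0,95, -0.37,0.93,0,0,0,0,95, -0.37,0.93,0,0,0,0,95, -0.37,0.93,0,0,0,0,95, -0.37,0.93,0,0,0,0,95, -0.36,0.92,0,0,0,0,95, 0,0,0,0,0,0,95, 0,0,0,0,0,0,95]' ; python3 -c "
from h import *
F={n:cams.grab_frame(n) for n in('top','side')}
go(.591,.048,.032,180)
print(fit('hex',0,(.590,.047),.022,('side',),F))"
```

```text
time_s: 28.55
position: [0.5917, 0.049, 0.1238]
tool_rot: [-3.141, -0.002, -3.14]
force: [0.5, 0.4, -0.8]
opening: 0.081
grasp_force: 0.0
az total -0.0 shift xyz [0.02 0.01 3.08] pos [0.5917 0.0478 0.1243] rot [-1.8e+02 -1.0e-01  1.8e+02] t 28.6
(array([0.59636588, 0.05197157, 0.55573187]), np.float64(0.0926220488456142), 1)
```

```bash
python3 -m jog '[-0.06,-0.05,0.5,0,0,0,95, 0,0,0.6,0,0,0,95, 0,0,0.6,0,0,0,95, 0,0,0.6,0,0,0,95, 0,0,0.5,0,0,0,95, 0,0,0.25,0,0,0,95, 0,0,0,0,0,0,0, 0,0,0,0,0,0,0, 0,0,0,0,0,0,0, 0,0,0,0,0,0,0, 0,0,0,0,0,0,0, 0,0,0,0,0,0,0]' 40 ; python3 -c "
from h import *
go(.616,-.271,.12,164.5)"
```

```text
time_s: 29.9
position: [0.5945, 0.047, 0.0343]
tool_rot: [-3.141, 0.001, -3.141]
force: [-1.3, -0.2, 5.1]
opening: 0.0553
grasp_force: 44.4
az total 1.94 shift xyz [ -3.52 -10.02  -2.86] pos [0.5945 0.047  0.0343] rot [-1.8e+02  1.0e-01 -1.8e+02] t 29.9
```

```bash
python3 -m jog '[0,0,-0.4,0,0,0,0, 0,0,-0.8,0,0,0,0, 0,0,-0.9,0,0,0,0, 0,0,-0.8,0,0,0.6,0, 0,0,0,0,0,0.8,0, 0,0,0,0,0,0.54,0, -0.2,-0.6,0,0,0,0,0, -0.34,-0.96,0,0,0,0,0, -0.34,-0.96,0,0,0,0,0, -0.34,-0.96,0,0,0,0,0, -0.34,-0.96,0,0,0,0,0, -0.34,-0.96,0,0,0,0,0, -0.34,-0.96,0,0,0,0,0, -0.34,-0.96,0,0,0,0,0, -0.34,-0.96,0,0,0,0,0, -0.34,-0.96,0,0,0,0,0, -0.26,-0.78,0,0,0,0,0, 0,0,0,0,0,0,0, 0,0,0,0,0,0,0]' ; python3 -c "
from h import *
go(.616,-.271,.0168,164.5)
f=cams.grab_frame('side');print(fit('round',0,(.614,-.15),.004,('side',)),fit('hex',1,(.616,-.27),0,('side',)))"
```

```text
time_s: 31.8
position: [0.6151, -0.2709, 0.1207]
tool_rot: [3.141, -0.0, 2.87]
force: [0.1, 0.9, -0.8]
opening: 0.0555
grasp_force: 43.8
az total -0.01 shift xyz [-0.03  0.    3.46] pos [ 0.6151 -0.2709  0.1207] rot [180.   -0.  164.4] t 31.8
(array([ 0.61754128, -0.14753154,  0.1330391 ]), np.float64(0.13081824882127457), 1) (array([ 0.61643849, -0.26977823,  0.28195526]), np.float64(0.04727735825768886), 1)
```

```bash
python3 -m jog '[-0.03,0,0.6,0,0,0,0, 0,0,0.8,0,0,0,0, 0,0,0.8,0,0,0,0, 0,0,0.6,0,0,0,0, 0,0,0.4,0,0,0,0, 0,0,0.15,0,0,0,0, 0,0,0,0,0,0,0, 0,0,0,0,0,0,0]' ; python3 -c "
from h import *
f=cams.grab_frame('side'); cv2.imwrite('pics/s7.png',cv2.resize(f['color'][260:400,350:540,::-1],None,fx=4,fy=4))
go(.616,-.271,.0165,164.5)"
```

```text
time_s: 32.85
position: [0.617, -0.2712, 0.0212]
tool_rot: [-3.141, 0.002, 2.871]
force: [0.4, -0.4, -0.8]
opening: 0.0551
grasp_force: 43.8
az total -0.0 shift xyz [0.04 0.   0.16] pos [ 0.617  -0.2713  0.0213] rot [-1.800e+02  1.000e-01  1.645e+02] t 32.9
```

View pics/s7.png

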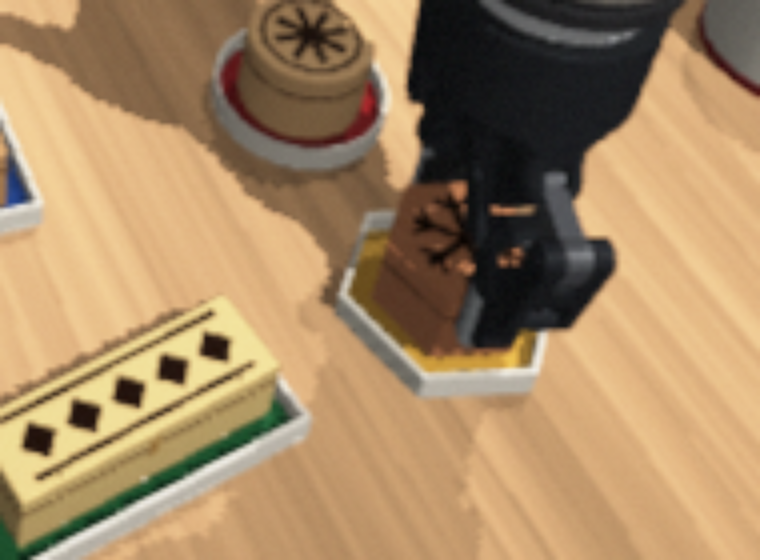

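The hex box is just above its floor and centred, and the long box lies flat. Lower the last 5 mm, then release.

```bash
python3 -m jog '[0,0,0.1,0,0,0,0, 0,0,0.05,0,0,0,0, 0,0,0.02,0,0,0,0, 0,0,0,0,0,0,0, 0,0,0,0,0,0,72, 0,0,0,0,0,0,76, 0,0,0,0,0,0,80, 0,0,0,0,0,0,85, 0,0,0,0,0,0,90, 0,0,-0.4,0,0,0,90, 0,0,-0.8,0,0,0,90, 0,0,-1,0,0,0,90, 0,0,-1,0,0,0,90, -1,0,-1,0,0,0,90, -1,0,-1,0,0,0,90, 0,0,-1,0,0,0,90, 0,0,0,0,0,0,90]' ; python3 -c "
from h import *
a=[cams.grab_frame(n)['color'][...,::-1] for n in('top','side')]
cv2.imwrite('pics/end.png',np.hstack([cv2.resize(a[0][100:280,180:500],(400,225)),cv2.resize(a[1][120:400,230:530],(400,373))[:225]]) if 0 else cv2.resize(a[1][120:400,230:530],None,fx=2.1,fy=2.1))
cv2.imwrite('pics/endt.png',cv2.resize(a[0][110:240,200:490],None,fx=2.7,fy=2.7))"
```

```text
time_s: 34.6
position: [0.6764, -0.288, 0.2072]
tool_rot: [-3.139, 0.01, 2.871]
force: [0.5, 0.3, -0.1]
opening: 0.0771
grasp_force: 0.0
```

View pics/end.png

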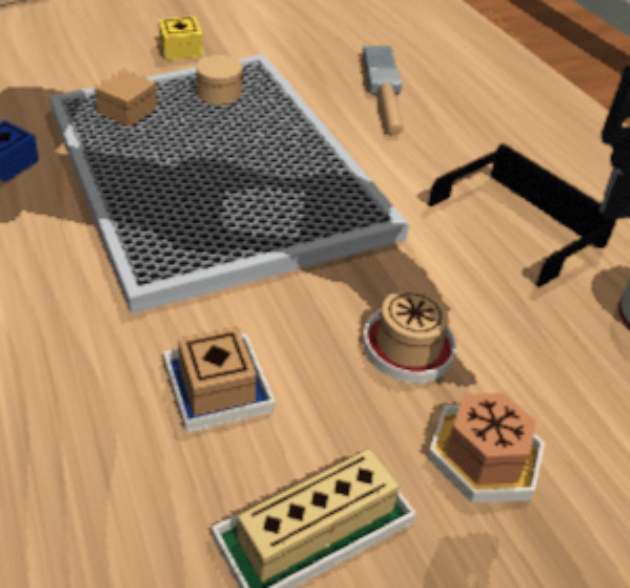

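View pics/endt.png

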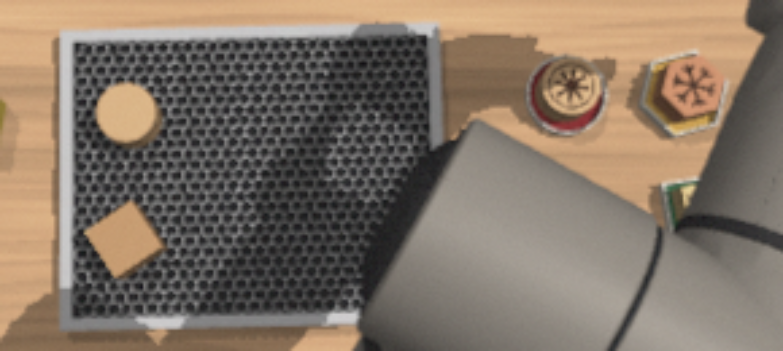

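All four boxes lie flat in their cartons with the engraving up. Both blanks are still on the bed and the robot touches nothing.

```bash
python3 -c "
from rig import manip
print(manip.close_job())"
```

```text
the job is handed in; nothing more can be done
None
```

The job is handed in after about 35 s of the 86 s allowed: all four engraved boxes are flat in their matching cartons, engraving up, and both plain boxes were left in place on the bed.

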